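# Charge the bench pressure filter by hand

### The arm

A 7-joint arm with a two-finger parallel gripper is mounted at the origin on the work surface. World frame = base frame: x ahead of the robot, y to its left, z up, the work surface at z = 0. Lengths are in mm, angles in rad, forces in N, time in s.
With the tool pointing down it reaches from about 400 to 875 mm from the base axis. Payload 4.4 kg.
Tool frame: the origin (TCP) lies on the centre line of the jaws, within the pads' length; the fingertips stand ctrl.nose_length ahead of it and the grasp point (between the pads) lies 6 mm ahead of it (ctrl.nose_length is the distance from the TCP to the fingertips, in mm); z points along the fingers, y is the direction in which the jaws open and shut (so a half turn about z gives the same grasp; the last joint's range is limited). The gripper opens to 85 mm and grips with 20 to 120 N. Pads are 22 mm wide; open, the fingers measure 114 mm over their backs; the gripper's body (76 mm by 85 mm) begins 54 mm behind the grasp point. The pads swing forward as they close: fully open they stand 13 mm farther back than shut.
Start: joints at [-1.316, 0.628, 0.038, 1.517, -0.027, 0.996, -0.02], TCP at [204.939, 616.861, 256.313] pointing down, gripper open.
Joint ranges: [-3.06, 3.06], [-0.37, 2.12], [-1.25, 1.32], [0.18, 2.47], [-1.1, 4.24], [0.23, 1.98], [-2.94, 2.94]. Speed limits (rad/s): [2.57, 2.57, 3.14, 3.14, 3.14, 3.14, 3.14].

### API

Orientations are given as [roll, pitch, yaw] about the fixed x, y, z axes, in that order (R = Rz(yaw) Ry(pitch) Rx(roll)).
In Python, from cell import ctrl, vision gives the robot as it stands. The module is installed in compiled form; this text tells all that it offers.
- The arm moves only by the shell command python3 -m inch 'ROWS'. ROWS is a JSON object of lists of equal length, an entry for each row: "travel": the shift along the tool's x, y, z in cm, a list of three; "twist": the turn about the tool's z in degrees; "fingers": the finger opening in cm, from 0 to 8.54. A call has exactly 10 rows; each row is the pose to reach, as a shift and turn from the pose commanded when the call began, along the tool's axes at that moment; what a row does not reach only later rows make up. A row lasts 1/12 s, in which the tool goes at most 41.7 mm and 7.16 degrees, less where a joint would pass 70% of its speed; a pose out of reach is approached as far as the arm can. A call with a gripper value outside its range is refused whole. The fingers move at their own pace and stop on an object; the grip force is fixed at half the most. Time passes only in rows, so rows that repeat a pose let the fingers close, or fill a call up. It gives the time, the measured TCP pose, the force and the opening at its end, in the units of the state.
- ctrl.read_state(): the state, without advancing time (a new reading comes with each control period).
- vision.get_image(name): name is "side" or "top"; returns a dict with "frame" (480x640x3 uint8, red, green, blue), "fx", "fy", "cx", "cy" (pixels), "k1" (the pictures are not rectified: a ray, as slopes to the right and down, at radius r is drawn at 1 + k1 r^2 times it, then the intrinsics apply), "position" and "orientation" of the camera in the world. Camera axes: x right, y down, z forward; pixel columns grow to the right and rows downward; lengths in mm; the calibration is good to about 2 mm. A picture is of the moment at which its call begins. There is no depth.
- ctrl.finish_job(): hands the job in, once; it reports no verdict.
The state is a dict: "clock": time; "qpos": joint angles; "qd": joint speeds; "tau": joint torques, N m; "eef_pos": TCP position; "tool_rot": TCP orientation; "force": force on the tool from outside, world axes, zero at the start; "torque": the same for the moment, N m; "width": finger opening in mm.
Only numpy, scipy, OpenCV 4.12 (cv2) and the standard library are available. Lean on these libraries where they do the work, as an engineer would, in place of code of your own. Each camera call takes 0.05 s, during which the arm holds its last target.

### The job

First push the vent handle of the filter unit round with a fingertip until it stands fully across its pipe (shut). Only then pump the plunger with the mushroom head with the fingertips, pressing it right down and letting it come right back up each time, until the steel indicator pin stands fully out; then take the hand away with the vent still shut. Do not touch the pin, and grasp, lift or shift none of the things standing around.

Things in the scene. Friction and masses are not known exactly. Their poses are not given: they have to be found in the camera images.
- unit: Bench pressure filter unit, fixed. Origin: centre of the underside of its white pump block (100 deep in x, 150 wide in y, top at 90 above the bench); z up, x away from the operator's side, y to the vent side. Plunger axis at x 0, y -45 (mm, unit frame); indicator pin at x 0, y +30; vent valve axis at x 0, y +115; a steel canister 86 across and 106 high stands at y -135. A brass vent pipe runs along y under the vent handle, its top 69 above the bench.
- plunger_top (a point): Centre of the flat top of the plunger's grey mushroom head (44 across, flat middle 32 across); 127 above the bench when up. It moves straight down with the plunger.
- plunger (a joint): Plunger travel, m: 0 = up (its spring returns it in about 0.4 s), 0.015 = fully down. Spring force about 5 N at the top, 10 N at the bottom; it stops hard at the bottom. Press it to the bottom and let it come fully back up: a short stroke may not count.
- pin_tip (a point): Top of the bare steel indicator pin, 12 across, dome-topped; it rises straight up out of the block.
- pin (a joint): How far the indicator pin is out, m: 0 = in (tip 6 mm above the block's top), fully out = 0.045. It starts somewhere up to 0.014. Each full stroke raises it by about 0.009 (the first stroke by 0.004 to 0.015) while the plunger comes back up, and it stays there; 3 to 5 strokes are needed, and more strokes do no harm.
- vent_pivot (a point): On the vent valve's upright axis, at the mid-height of its handle (95 above the bench); fixed to the unit.
- vent_grip (a point): On the centre line of the vent handle's grey grip, 55 from the valve axis, 95 above the bench. The grip is a level round bar 14 thick that ends 79 from the axis.
- vent (a joint): Vent handle angle, rad: 0 = along the unit's +y (along its pipe, open), growing clockwise seen from above to 1.571 = along the unit's +x (across the pipe, shut), where it meets a stop. It stays where it is left; turning takes about 1 N at the grip. It starts between 0 and 0.35.
- tape: Bystander: roll of brown tape lying flat, 90 across and 24 high (sizes in mm). Origin at the centre of its underside.
- bottle: Bystander: amber glass bottle with white cap, 60 across and 125 high (sizes in mm). Origin at the centre of its underside.
- beaker: Bystander: glass beaker, 66 across and 70 high (sizes in mm). Origin at the centre of its underside.
- wrench: Bystander: steel wrench lying flat, 170 long, 38 wide at its head and 8 thick (sizes in mm). Origin at the centre of its underside.
- timer: Bystander: grey bench timer, 50 x 65 x 18 (sizes in mm). Origin at the centre of its underside.
- carton: Bystander: cardboard carton, 120 x 160 x 75 (sizes in mm). Origin at the centre of its underside.
- jar: Bystander: white plastic jar with lid, 64 across and 75 high (sizes in mm). Origin at the centre of its underside.

How it is judged (in metres and radians):
On the way, in this order (a step that is already met when the one before it is completed fails the run):
1. the vent handle is shut (across its pipe) (value of joint vent above 1.4 rad), for 0.2 s.
2. the indicator pin is fully out (value of joint pin above 0.042 m), for 0.2 s.
At the end, for the whole second after the job is handed in: the vent is within 0.17 rad of fully shut, the pin is out to within 3 mm of its full 45 mm, the plunger is back up to within 2 mm, and every bystander is within 20 mm of where it stood (value of joint vent above 1.4 rad and value of joint pin above 0.042 m and value of joint plunger below 0.002 m and distance of each of tape, bottle, beaker, wrench, timer, carton, jar from where it was at the start of the episode below 0.02 m); the robot touches nothing.
It fails at once if the plunger is pumped while the vent is open (value of joint plunger above 0.006 m and value of joint vent below 1.3 rad).
It fails at once if the indicator pin is touched (contact force between any of the fingers, the arm and pin above 0.5 N).
It fails at once if a bystander is shifted by more than 20 mm or lifted (distance of any of tape, bottle, beaker, wrench, timer, carton, jar from where it was at the start of the episode above 0.02 m or height (world z) of any of tape, bottle, beaker, wrench, timer, carton, jar above 0.012 m).
It also fails if it takes over 51 s, if anything falls off the work surface, if the arm or the gripper's body presses on something with over 40 N, if the wrist force passes 120 N, or if a joint passes its speed limit or range.

## Working session

There is one attempt and no reset: what is moved stays moved. The work goes in short steps, Python scripts to look and compute and a shell command to move; the robot and the scene stay as the last step left them, time stands still between calls to the robot, and variables do not carry over. Pictures are saved under pics/ and viewed, and the job is handed in when it is done.

```bash
mkdir -p pics
python3 - <<'E'
from cell import ctrl, vision
import cv2
print(ctrl.read_state(), ctrl.nose_length)
for n in("top","side"):
    d=vision.get_image(n); cv2.imwrite(f"pics/{n}0.png",d["frame"][:,:,::-1]); d.pop("frame"); print(n,d)
E
```

```text
{'clock': 0.0, 'qpos': array([-1.31582303,  0.62931775,  0.03843194,  1.5184432 , -0.02699418,
        0.9963038 , -0.01999029]), 'qd': array([-1.14132656e-03,  3.89439997e-04, -1.71555039e-05,  1.94081091e-04,
        2.81233362e-03, -9.39126091e-04,  7.04956619e-04]), 'tau': array([-3.03602437e-04, -5.63402760e+01,  1.22625243e+00, -1.93442023e+01,
        1.10078513e-02,  1.04314418e-02,  2.09005617e-05]), 'eef_pos': array([204.72040461, 616.26880146, 255.38322205]), 'tool_rot': array([-3.13963845e+00,  2.49809399e-05,  2.82083866e+00]), 'force': array([-0.25574608,  0.61054982,  0.0550415 ]), 'torque': array([-0.00977713,  0.02810837, -0.02433825]), 'width': 85.2215256107429} 25.0
top {'fx': 483.9494824352194, 'fy': 483.9494824352194, 'cx': 323.9898209026724, 'cy': 235.96551696412163, 'k1': -0.03355617850997177, 'position': array([ 353.01296269,  -60.03253152, 1183.81331179]), 'orientation': array([-2.93536776e+00,  2.07824794e-03, -1.49169566e+00])}
side {'fx': 457.4572486017734, 'fy': 457.4572486017734, 'cx': 315.12483438015704, 'cy': 242.46000852730288, 'k1': 0.012663816609000064, 'position': array([396.56637242, 674.79638514, 830.30263188]), 'orientation': array([-2.33578996,  0.01179959, -2.93830141])}
```

View pics/top0.png

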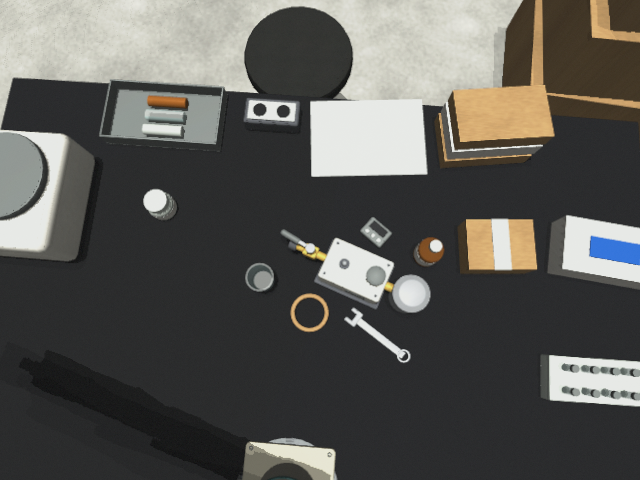

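View pics/side0.png

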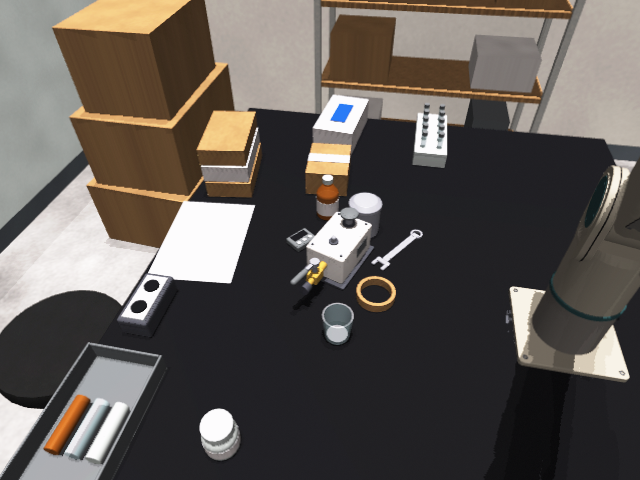

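The top view shows the block near (355,270), with the plunger head at (376,275), the pin at (345,264), and the vent handle running from about (310,250) to (283,233). In the side view the block is near (340,245). I'll enlarge both next.

```bash
cat > h.py <<'E'
import numpy as np, cv2
from scipy.spatial.transform import Rotation as R
from cell import ctrl, vision
def cam(d):
    return R.from_euler('xyz',d['orientation']).as_matrix(), np.array(d['position'])
def ray(d,u,v):
    x=(u-d['cx'])/d['fx'];y=(v-d['cy'])/d['fy'];rd=np.hypot(x,y);r=rd
    for _ in range(20): r=rd/(1+d['k1']*r*r)
    s=r/rd if rd>0 else 1
    M,p=cam(d); w=M@np.array([x*s,y*s,1]); return p,w
def plane(d,u,v,z):
    p,w=ray(d,u,v); return p+w*(z-p[2])/w[2]
def tri(d1,a,d2,b):
    p,w=ray(d1,*a);q,x=ray(d2,*b); w/=np.linalg.norm(w);x/=np.linalg.norm(x)
    s=np.linalg.lstsq(np.c_[w,-x],q-p,rcond=None)[0]; A=p+w*s[0];B=q+x*s[1]
    return (A+B)/2,np.linalg.norm(A-B)
def proj(d,P):
    M,p=cam(d); c=M.T@(np.asarray(P,float)-p); x,y=c[0]/c[2],c[1]/c[2]; k=1+d['k1']*(x*x+y*y)
    return d['fx']*x*k+d['cx'], d['fy']*y*k+d['cy']
def zoom(d,name,u0,v0,w,h,s):
    cv2.imwrite(f'pics/{name}.png',cv2.resize(d['frame'][v0:v0+h,u0:u0+w,::-1],None,fx=s,fy=s,interpolation=cv2.INTER_CUBIC))
E
python3 - <<'E'
from h import *
import pickle
t=vision.get_image("top");s=vision.get_image("side")
pickle.dump((t,s),open('im0.pkl','wb'))
zoom(t,'tz',230,200,220,170,3.6); zoom(s,'sz',270,170,160,120,5)
E
```

```text
(no output)
```

View pics/tz.png

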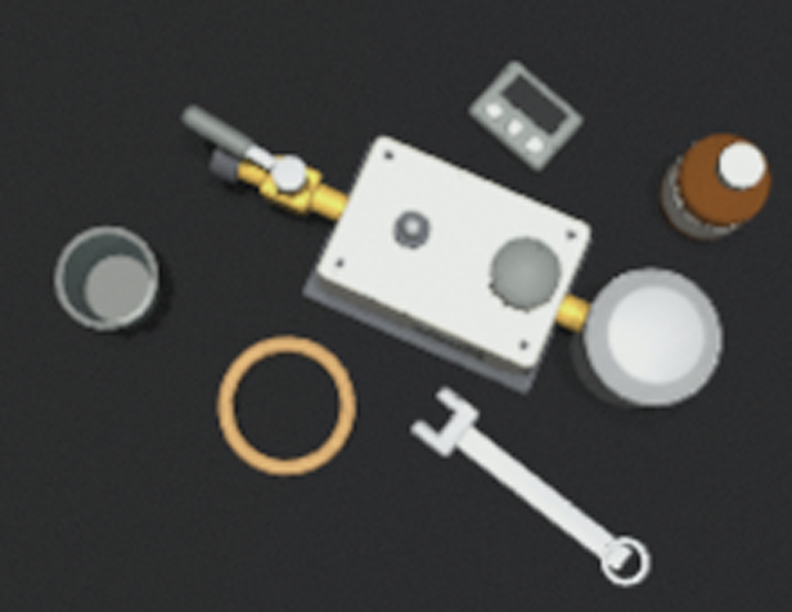

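View pics/sz.png

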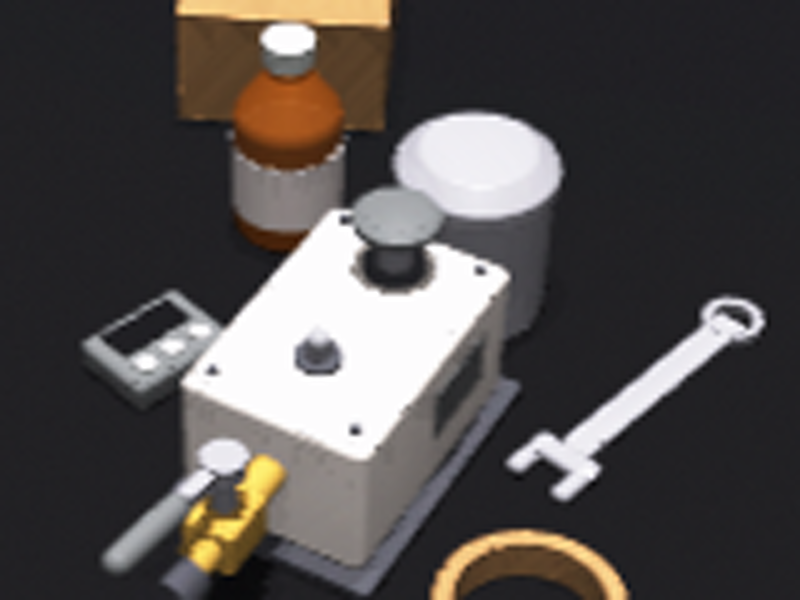

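In the top crop the block-top corners sit at (380,137), (590,228), (533,368) and (318,275). The plunger head is at (525,273), the pin at (412,230), the vent cap at (290,174), and the grip end at (188,114). In the side crop the head is at (399,216), the pin at (319,350), the cap at (224,457), and the grip end at (115,560).

Run:
```python
from h import *
import pickle
t,s=pickle.load(open('im0.pkl','rb'))
T=lambda a:(230+(a[0]+.5)/3.6-.5,200+(a[1]+.5)/3.6-.5); S=lambda a:(270+a[0]/5,170+a[1]/5)
# block top by white mask
for d,bx in((t,(310,230,90,80)),(s,(300,205,75,60))):
    u,v,w,h=bx; f=d['frame'][v:v+h,u:u+w]; 
    m=((f.min(2)>(200 if d is t else 215))).astype(np.uint8); m=cv2.morphologyEx(m,cv2.MORPH_CLOSE,np.ones((9,9)))
    c=max(cv2.findContours(m,0,2)[0],key=cv2.contourArea); 
    r=cv2.approxPolyDP(c,4,True)[:,0]+[u,v]; print(r.tolist())
cs=[plane(t,*T(a),90)for a in((380,137),(590,228),(533,368),(318,275))]
for c in cs:print(c.round(1))
cs=np.array(cs);print('origin',cs.mean(0).round(1))
yv=(cs[0]-cs[1]+cs[3]-cs[2]);yv/=np.linalg.norm(yv);print('yaw y',np.degrees(np.arctan2(yv[1],yv[0])), np.linalg.norm(cs[0]-cs[1]),np.linalg.norm(cs[1]-cs[2]))
cs2=[plane(s,*S(a),90)for a in((340,212),(508,272),(365,460),(184,378))]
print(np.round(cs2,1),np.mean(cs2,0))
P=plane(t,*T((525,273)),127);print('plunger',P, plane(s,*S((399,213)),127))
print('cap',tri(t,T((290,172)),s,S((224,454))))
print('gripend',tri(t,T((188,114)),s,S((115,560))),plane(t,*T((188,114)),95),plane(s,*S((115,560)),95))
print('pin',tri(t,T((411,228)),s,S((319,335))))
for n,a,z in(('beaker',(107,270),70),('tape',(287,405),24),('canister',(652,337),106),('timer',(527,115),18),('cap bottle',(742,164),125),('wrench head',(440,430),8),('wrenchend',(625,560),8)): print(n,plane(t,*T(a),z).round(0))
```

```text
[[335, 239], [319, 275], [377, 300], [392, 263]]
[[374, 205], [351, 205], [358, 210], [355, 228], [343, 228], [336, 212], [316, 235], [300, 238], [313, 250], [310, 264], [318, 264], [319, 255], [343, 264], [374, 226], [363, 221], [363, 213], [374, 212]]
[578.9 -65.8  90. ]
[ 530.6 -203.    90. ]
[ 439.6 -171.9   90. ]
[487.2 -33.4  90. ]
origin [ 509.1 -118.5   90. ]
yaw y 70.82082801491381 145.4429296379791 96.12729521743758
[[ 526.5 -196.2   90. ]
 [ 438.8 -166.9   90. ]
 [ 486.9  -28.8   90. ]
 [ 577.7  -64.8   90. ]] [ 507.46748158 -114.1811859    90.        ]
plunger [ 493.81903031 -159.99366443  127.        ] [ 492.33177805 -157.19903686  127.        ]
cap (array([548.55809884, -10.72379071, 100.52224444]), np.float64(2.3278910600742897))
gripend (array([581.48023187,  57.40525528,  98.67360786]), np.float64(1.8631369413753809)) [583.20824936  57.86254497  95.        ] [581.44468193  54.43342651  95.        ]
pin (array([519.00259446, -89.34187   , 105.2891286 ]), np.float64(0.6975631390512823))
beaker [482. 103.  70.]
tape [408. -18.  24.]
canister [ 463. -243.  106.]
timer [ 617. -165.   18.]
cap bottle [ 572. -290.  125.]
wrench head [ 400. -121.    8.]
wrenchend [ 325. -248.    8.]
```

```bash
cat >> h.py <<'E'
YAW=np.radians(-19.2); O=np.array([508.3,-116.5])
UX=np.array([np.cos(YAW),np.sin(YAW)]);UY=np.array([-UX[1],UX[0]])
PIV=np.array([547,-9.]); PL=np.array([493.3,-159.])
def piv(x,y): return PIV+x*UX+y*UY
def go(*pts):
    s=ctrl.read_state(); M=R.from_euler('xyz',s['tool_rot']).as_matrix()
    print('eef',s['eef_pos'].round(1),'rot',s['tool_rot'].round(3),'t',s['clock'])
    for p in pts: print(np.round(p,1),'-> cm',(M.T@(np.array(p)-s['eef_pos'])/10).round(2))
E
python3 - <<'E'
from h import *
a=piv(-19,62); go((*a,200),(*a,107))
print(np.degrees(YAW+np.pi-ctrl.read_state()['tool_rot'][2]))
E
```

```text
eef [204.8 616.5 255.8] rot [-3.14  -0.     2.821] t 0.2
[549.4  55.8 200. ] -> cm [-50.39 -42.34   5.62]
[549.4  55.8 107. ] -> cm [-50.39 -42.33  14.92]
-0.8212352466973807
```

```bash
python3 -m inch '{"travel":[[-3,-2.5,0],[-6,-5,0],[-9,-7.5,0],[-12,-10,0],[-15,-12.5,0],[-18,-15,0],[-21,-17.5,0],[-24,-20,0],[-27,-22.5,0],[-27,-22.5,0]],"twist":[0,0,0,0,0,0,0,0,0,0],"fingers":[0,0,0,0,0,0,0,0,0,0]}'
python3 - <<'E'
from h import *
a=piv(-19,62); go((*a,200),(*a,107)); print(ctrl.read_state()['qpos'])
E
```

```text
clock: 1.03
eef_pos: [395.1, 309.6, 256.4]
tool_rot: [-3.138, 0.004, 2.808]
force: [0.9, -0.5, 0.3]
width: 0.1
eef [395.1 309.6 256.4] rot [-3.138  0.004  2.808] t 1.0333
[549.4  55.8 200. ] -> cm [-22.87 -18.92   5.81]
[549.4  55.8 107. ] -> cm [-22.83 -18.88  15.11]
[-0.76582475  0.41877331  0.05826808  1.92304036 -0.02534575  0.80208984
  0.54267954]
```

```bash
python3 -m inch '{"travel":[[-3,-2.5,0],[-6,-5,0],[-9,-7.5,0],[-12,-10,0],[-15,-12.5,0],[-18,-15,0],[-21,-17.5,0],[-23.4,-19.8,2],[-23.4,-19.8,5],[-23.4,-19.8,5]],"twist":[0,0,0,0,0,0,0,0,0,0],"fingers":[0,0,0,0,0,0,0,0,0,0]}'
python3 - <<'E'
from h import *
a=piv(-19,62); go((*a,200),(*a,107)); 
t=vision.get_image("top");s=vision.get_image("side")
zoom(t,'tz1',230,180,220,160,3.6); zoom(s,'sz1',250,150,160,160,3.7)
E
```

```text
clock: 1.87
eef_pos: [547.6, 53.5, 202.0]
tool_rot: [-3.137, -0.007, 2.816]
force: [-1.7, 1.1, -0.2]
width: -0.3
eef [547.6  53.5 202. ] rot [-3.137 -0.007  2.816] t 1.8667
[549.4  55.8 200. ] -> cm [-0.1   0.28  0.2 ]
[549.4  55.8 107. ] -> cm [-0.17  0.32  9.5 ]
```

View pics/tz1.png

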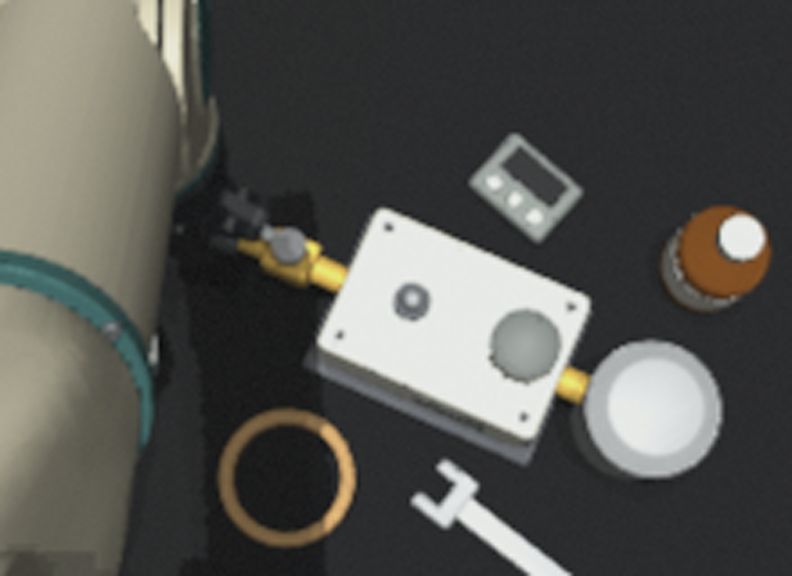

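View pics/sz1.png

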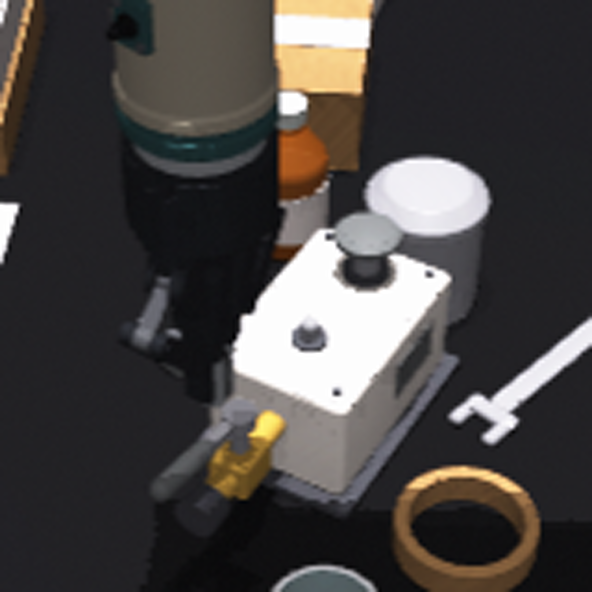

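The top view shows the arm left of the handle, with the unit clear. The side view shows the closed fingers up above the vent, tip at about (205,395) in the crop. I'll go down beside the grip next.

```bash
python3 -m inch '{"travel":[[0,0.2,1],[0,0.2,2],[0,0.2,3],[0,0.2,4],[0,0.2,5],[0,0.2,5],[0,0.2,5],[0,0.2,5],[0,0.2,5],[0,0.2,5]],"twist":[0,0,0,0,0,0,0,0,0,0],"fingers":[0,0,0,0,0,0,0,0,0,0]}'
python3 - <<'E'
from h import *
a=piv(-19,62); go((*a,107));
E
```

```text
clock: 2.8
eef_pos: [550.8, 58.4, 156.8]
tool_rot: [3.141, 0.001, 2.821]
force: [0.3, 1.5, 0.6]
width: -0.1
eef [550.8  58.4 156.8] rot [3.141e+00 1.000e-03 2.821e+00] t 2.8
[549.4  55.8 107. ] -> cm [ 0.05 -0.29  4.98]
```

```bash
python3 -m inch '{"travel":[[0.1,-0.3,0.8],[0.1,-0.3,1.6],[0.1,-0.3,2.4],[0.1,-0.3,3.2],[0.1,-0.3,4],[0.1,-0.3,4.5],[0.1,-0.3,5],[0.1,-0.3,5],[0.1,-0.3,5],[0.1,-0.3,5]],"twist":[0,0,0,0,0,0,0,0,0,0],"fingers":[0,0,0,0,0,0,0,0,0,0]}'
python3 - <<'E'
from h import *
import numpy as np
a=piv(-19,62); go((*a,107)); 
# arc path, unit offsets from current
s=ctrl.read_state(); e=s['eef_pos'][:2]-PIV; print('unit rel pivot',e@UX,e@UY)
for v in np.arange(.1,1.75,.15):
    d=np.array([np.sin(v),np.cos(v)]); n=np.array([-np.cos(v),np.sin(v)])
    p=60*d+24*n; print(round(v,2),p.round(0))
t=vision.get_image("top");s=vision.get_image("side")
zoom(t,'tz2',230,180,220,160,3.6); zoom(s,'sz2',250,150,160,160,3.7)
E
```

```text
clock: 3.63
eef_pos: [548.8, 55.9, 106.5]
tool_rot: [3.141, 0.0, 2.821]
force: [0.5, -0.7, 0.5]
width: 0.2
eef [548.8  55.9 106.5] rot [3.141 0.    2.821] t 3.6333
[549.4  55.8 107. ] -> cm [-0.06  0.01 -0.05]
unit rel pivot -19.619497704765436 61.86585061130248
0.1 [-18.  62.]
0.25 [-8. 64.]
0.4 [ 1. 65.]
0.55 [11. 64.]
0.7 [20. 61.]
0.85 [29. 58.]
1.0 [38. 53.]
1.15 [45. 46.]
1.3 [51. 39.]
1.45 [57. 31.]
1.6 [61. 22.]
```

View pics/sz2.png

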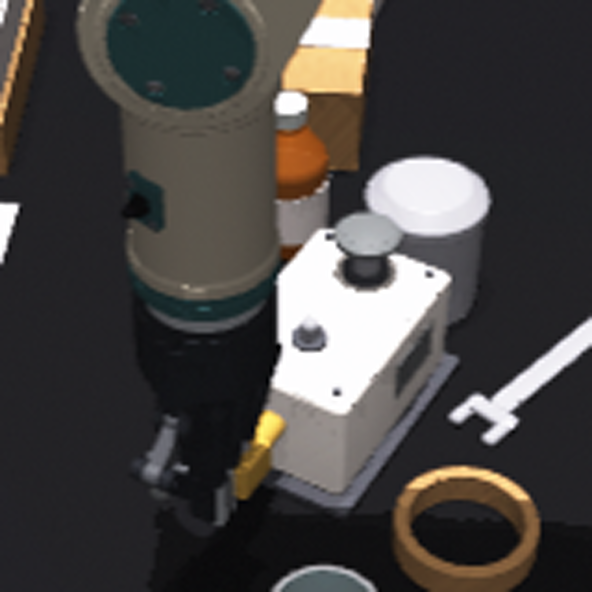

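The side view shows the closed fingertips down on the operator's side of the handle, near (210,515), with no contact force. Next I sweep along the arc.

```bash
python3 -m inch '{"travel":[[-0.6,0.1,0],[-1.2,0.2,0],[-1.7,0.3,0],[-2.1,0.3,0],[-2.6,0.3,0],[-3.1,0.2,0],[-3.6,0,0],[-4,-0.1,0],[-4.5,-0.3,0],[-4.9,-0.4,0]],"twist":[0,0,0,0,0,0,0,0,0,0],"fingers":[0,0,0,0,0,0,0,0,0,0]}'
python3 - <<'E'
from h import *
s=ctrl.read_state(); e=s['eef_pos'][:2]-PIV; print('unit rel pivot',e@UX,e@UY)
E
python3 -m inch '{"travel":[[-0.5,-0.2,0],[-0.9,-0.5,0],[-1.3,-0.8,0],[-1.6,-1.2,0],[-1.9,-1.6,0],[-2.2,-1.9,0],[-2.4,-2.2,0],[-2.6,-2.5,0],[-2.7,-2.7,0],[-2.7,-2.7,0]],"twist":[0,0,0,0,0,0,0,0,0,0],"fingers":[0,0,0,0,0,0,0,0,0,0]}'
python3 - <<'E'
from h import *
s=ctrl.read_state(); e=s['eef_pos'][:2]-PIV; print('unit rel pivot',e@UX,e@UY)
t=vision.get_image("top");s=vision.get_image("side")
zoom(t,'tz3',230,180,220,160,3.6); zoom(s,'sz3',250,150,160,160,3.7)
E
```

```text
clock: 4.57
eef_pos: [594.2, 36.1, 106.3]
tool_rot: [-3.141, -0.0, 2.82]
force: [-1.5, 0.4, 0.0]
width: 0.1
unit rel pivot 29.745371939770454 58.07066587256598
clock: 5.4
eef_pos: [611.1, 1.6, 106.3]
tool_rot: [-3.141, 0.001, 2.82]
force: [0.4, -0.7, -0.1]
width: -0.1
unit rel pivot 57.08962551575449 31.108144917736674
```

View pics/sz3.png

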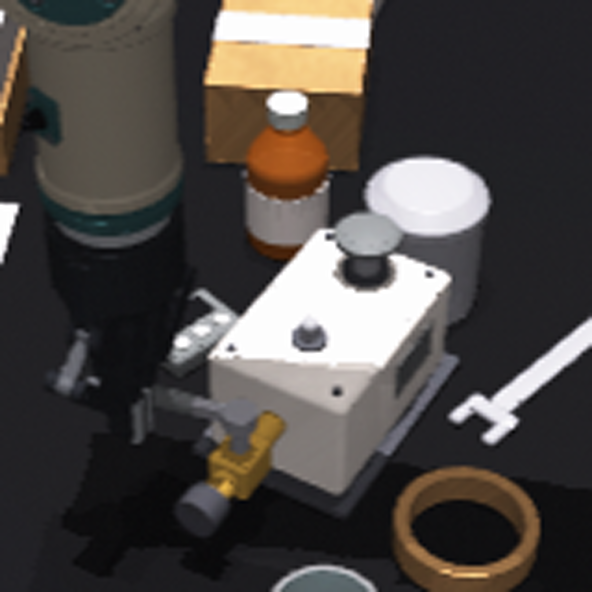

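View pics/tz3.png

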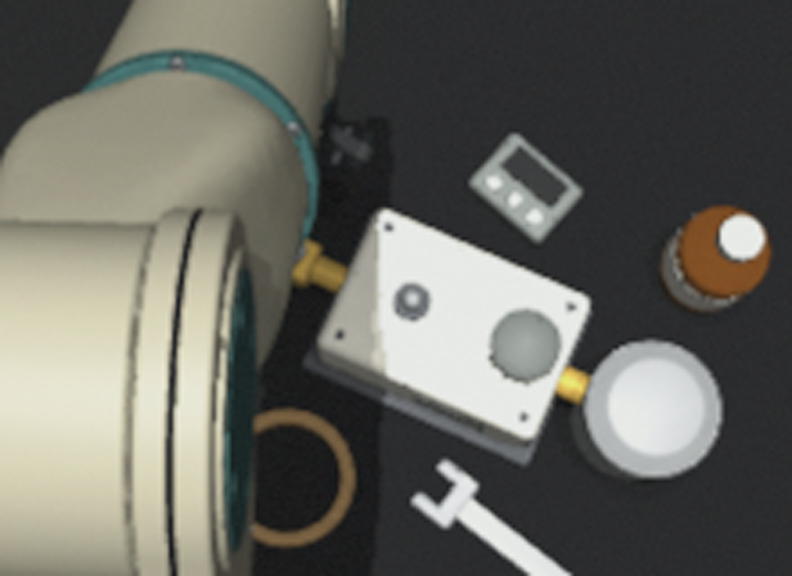

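The side view shows the handle swung most of the way across the pipe, with the fingertips at about (140,430) pushing it. I'll push the last part slowly onto the stop.

```bash
python3 -m inch '{"travel":[[0,-0.2,0],[0,-0.4,0],[0,-0.6,0],[0,-0.8,0],[0,-0.9,0],[0,-1.0,0],[0,-1.1,0],[0,-1.1,0],[0,-1.1,0],[0,-1.1,0]],"twist":[0,0,0,0,0,0,0,0,0,0],"fingers":[0,0,0,0,0,0,0,0,0,0]}'
python3 - <<'E'
from h import *
s=ctrl.read_state(); e=s['eef_pos'][:2]-PIV; print('unit rel pivot',e@UX,e@UY,s['force'],s['tau'][:4])
s=vision.get_image("side")
zoom(s,'sz4',250,150,160,160,3.7)
E
```

```text
clock: 6.33
eef_pos: [607.1, -8.1, 106.2]
tool_rot: [-3.141, -0.001, 2.821]
force: [0.3, 0.6, 0.9]
width: 0.0
unit rel pivot 56.42477750034314 20.598300268161847 [0.34925834 0.58452545 0.87940439] [  0.08018329 -56.67201877   1.53631903 -13.37262154]
```

View pics/sz4.png

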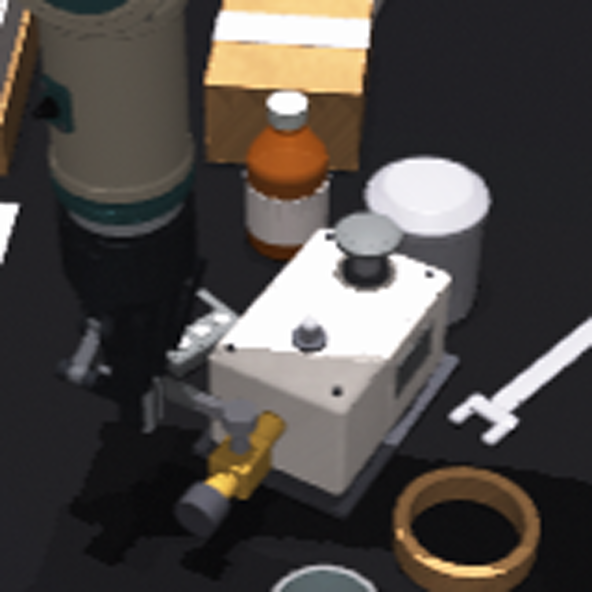

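The handle at (190,395) is almost across the pipe, and no stop force shows yet. I'll keep pushing.

```bash
python3 -m inch '{"travel":[[0,-0.1,0],[0,-0.2,0],[0,-0.3,0],[0,-0.4,0],[0,-0.4,0],[0,-0.4,0],[0,-0.4,0],[0,-0.4,0],[0,-0.4,0],[0,-0.4,0]],"twist":[0,0,0,0,0,0,0,0,0,0],"fingers":[0,0,0,0,0,0,0,0,0,0]}'
python3 - <<'E'
from h import *
s=ctrl.read_state(); e=s['eef_pos'][:2]-PIV; print('unit rel pivot',e@UX,e@UY,s['force'])
E
```

```text
clock: 7.22
eef_pos: [606.7, -9.8, 106.3]
tool_rot: [3.139, 0.0, 2.822]
force: [1.2, 4.8, -1.1]
width: 0.0
unit rel pivot 56.5921578029189 18.894783445462114 [ 1.15657408  4.81761443 -1.13631804]
```

```bash
python3 -m inch '{"travel":[[0,-0.1,0],[0,-0.2,0],[0,-0.3,0],[0,-0.3,0],[0,-0.3,0],[0,-0.2,0],[0,0,0],[0,0.8,0],[0,1.6,0],[0,2,0]],"twist":[0,0,0,0,0,0,0,0,0,0],"fingers":[0,0,0,0,0,0,0,0,0,0]}'
python3 - <<'E'
from h import *
go((*PL,200))
t=vision.get_image("top");s=vision.get_image("side")
zoom(t,'tz5',230,180,220,160,3.6); zoom(s,'sz5',250,150,160,160,3.7)
E
```

```text
clock: 8.05
eef_pos: [612.7, 8.1, 106.3]
tool_rot: [-3.142, -0.0, 2.821]
force: [-0.1, -0.6, 1.1]
width: -0.1
eef [612.7   8.1 106.3] rot [-3.142 -0.     2.821] t 8.05
[ 493.3 -159.   200. ] -> cm [  6.08 -19.62  -9.37]
```

View pics/sz5.png

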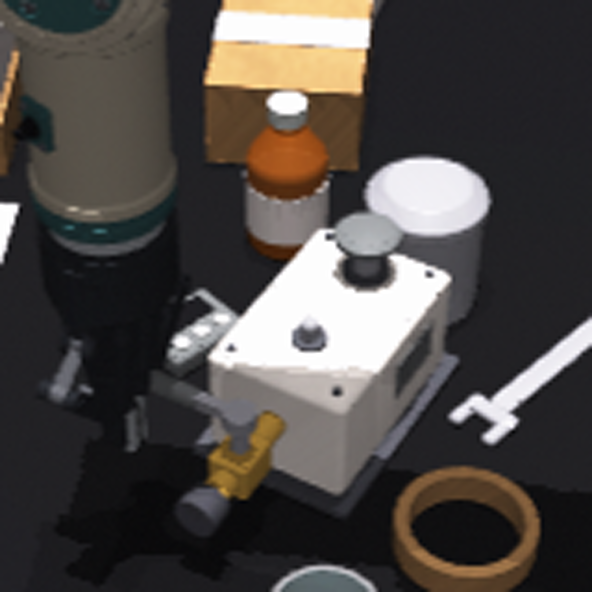

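The side view shows the handle standing across the pipe, at (190,400), with the fingers clear of it. I'll rise and move over the plunger, turning the jaws 90° so their linkage stays away from the pin.

```bash
python3 -c "
from h import *
print(ctrl.read_state()['qpos'])"; python3 -m inch '{"travel":[[0,0,-2],[0,0,-4],[0,0,-6],[0,0,-8],[0,0,-10],[0,0,-11],[0,0,-11],[0,0,-11],[0,0,-11],[0,0,-11]],"twist":[0,0,0,0,0,0,0,0,0,0],"fingers":[0,0,0,0,0,0,0,0,0,0]}'
python3 - <<'E'
from h import *
go((*PL,200))
E
```

```text
[-0.08692903  0.76507426  0.04519544  1.74795278 -0.05337307  0.62970764
  1.24024878]
clock: 8.98
eef_pos: [611.6, 7.1, 214.8]
tool_rot: [-3.141, -0.003, 2.821]
force: [-0.2, -0.2, -0.4]
width: -0.2
eef [611.6   7.1 214.8] rot [-3.141e+00 -3.000e-03  2.821e+00] t 8.9833
[ 493.3 -159.   200. ] -> cm [  5.98 -19.49   1.51]
```

```bash
python3 -m inch '{"travel":[[0.7,-2.2,0],[1.4,-4.4,0],[2.1,-6.6,0],[2.8,-8.8,0],[3.5,-11,0],[4.2,-13.2,0],[4.9,-15.4,0],[5.5,-17.5,0],[6,-19.5,0],[6,-19.5,0]],"twist":[6,12,18,24,30,36,42,48,54,60],"fingers":[0,0,0,0,0,0,0,0,0,0]}'
python3 - <<'E'
from h import *
go((*PL,200)); print(ctrl.read_state()['qpos'])
E
```

```text
clock: 9.82
eef_pos: [490.7, -163.3, 215.7]
tool_rot: [-3.138, 0.001, 1.762]
force: [0.2, 0.1, -0.1]
width: -0.0
eef [ 490.7 -163.3  215.7] rot [-3.138e+00  1.000e-03  1.762e+00] t 9.8167
[ 493.3 -159.   200. ] -> cm [0.37 0.35 1.56]
[ 0.02155579  0.51872851  0.35747898  1.93485253 -0.25698039  0.73476966
  0.7193537 ]
```

```bash
python3 -m inch '{"travel":[[0,0,0],[0,0,0],[0,0,0],[0,0,0],[0,0,0],[0,0,0],[0,0,0],[0,0,0],[0,0,0],[0,0,0]],"twist":[6,12,18,24,30,30,30,30,30,30],"fingers":[0,0,0,0,0,0,0,0,0,0]}'
python3 - <<'E'
from h import *
go((*PL,200))
t=vision.get_image("top");s=vision.get_image("side")
zoom(t,'tz6',230,180,220,160,3.6); zoom(s,'sz6',250,150,160,160,3.7)
T=lambda a:(230+(a[0]+.5)/3.6-.5,180+(a[1]+.5)/3.6-.5)
E
```

```text
clock: 10.65
eef_pos: [494.0, -158.9, 216.2]
tool_rot: [-3.141, -0.0, 1.251]
force: [0.3, 0.2, 0.3]
width: -0.3
eef [ 494.  -158.9  216.2] rot [-3.141 -0.     1.251] t 10.65
[ 493.3 -159.   200. ] -> cm [-0.03 -0.06  1.62]
```

View pics/tz6.png

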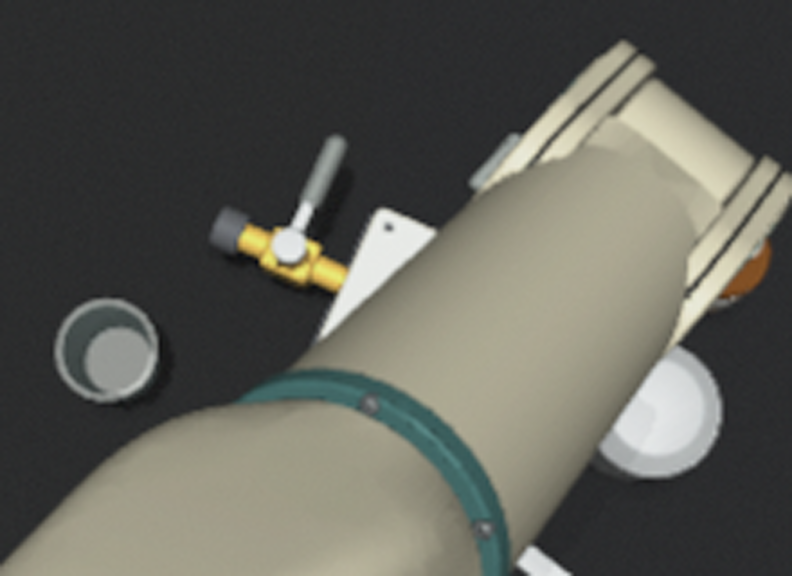

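View pics/sz6.png

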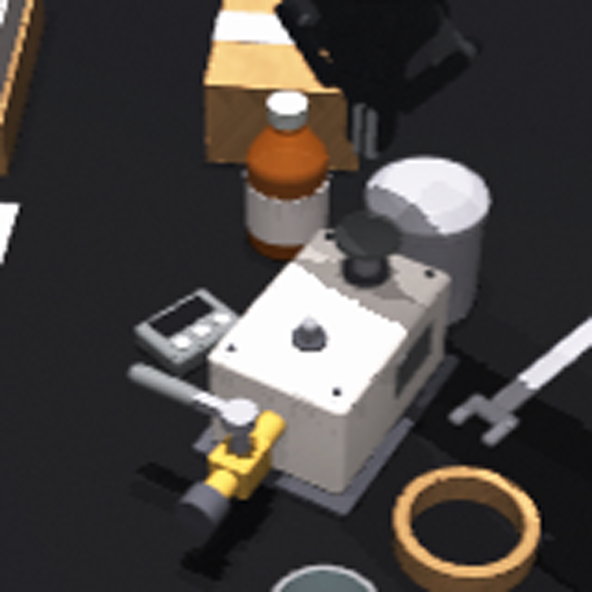

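The top view shows the handle from (290,245) to (338,142), parallel to the block edge from (320,340) to (380,210), so the vent is fully shut. In the side view the fingertips hang above the plunger head at about (365,150).

Next comes the first stroke.

```bash
python3 -m inch '{"travel":[[0,-0.05,2],[0,-0.05,4],[0,-0.05,5.5],[0,-0.05,6.2],[0,-0.05,6.8],[0,-0.05,7.4],[0,-0.05,7.8],[0,-0.05,8],[0,-0.05,8.1],[0,-0.05,8.1]],"twist":[0,0,0,0,0,0,0,0,0,0],"fingers":[0,0,0,0,0,0,0,0,0,0]}'
python3 - <<'E'
from h import *
s=vision.get_image("side")
zoom(s,'sz7',250,150,160,160,3.7)
print(ctrl.read_state()['force'],ctrl.read_state()['eef_pos'])
E
```

```text
clock: 11.58
eef_pos: [492.8, -158.4, 137.0]
tool_rot: [-3.14, -0.002, 1.25]
force: [-5.5, 1.8, 15.5]
width: -0.1
[-5.52583854  2.75409093 15.23635465] [ 492.82345102 -158.43014498  137.03577614]
```

View pics/sz7.png

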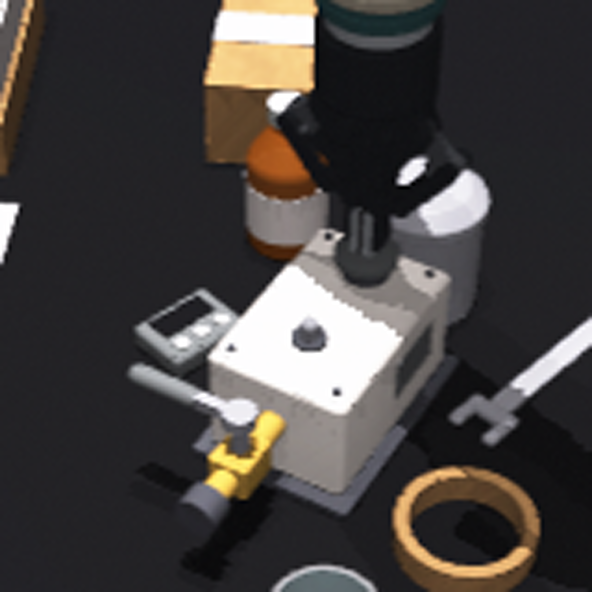

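The head is pressed down against the block at (365,265) with 15 N on the tool, so it is at the bottom. I'll press slightly more, then lift and wait for it to return.

```bash
python3 -m inch '{"travel":[[0,0,0.15],[0,0,0.15],[0,0,-0.5],[0,0,-1.5],[0,0,-2.5],[0,0,-2.5],[0,0,-2.5],[0,0,-2.5],[0,0,-2.5],[0,0,-2.5]],"twist":[0,0,0,0,0,0,0,0,0,0],"fingers":[0,0,0,0,0,0,0,0,0,0]}'
python3 - <<'E'
from h import *
s=vision.get_image("side")
zoom(s,'sz8',250,150,160,160,3.7)
print(ctrl.read_state()['force'],ctrl.read_state()['eef_pos'])
E
```

```text
clock: 12.47
eef_pos: [493.3, -158.6, 159.8]
tool_rot: [-3.141, 0.0, 1.25]
force: [-0.3, 0.9, -0.8]
width: -0.0
[ 0.6978329   0.83048246 -0.2977951 ] [ 493.36125446 -158.68168522  159.81075094]
```

View pics/sz8.png

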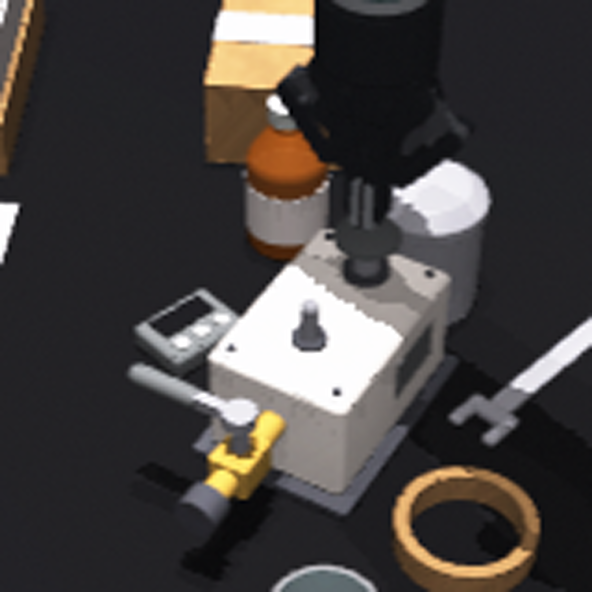

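The pin has risen, its tip moving from (310,318) to (310,302), and the plunger is back up. The strokes work, so I'll continue.

```bash
for i in 1; do python3 -m inch '{"travel":[[0,0,0],[0,0,0.8],[0,0,1.6],[0,0,2.3],[0,0,2.65],[0,0,2.65],[0,0,2.65],[0,0,2],[0,0,1],[0,0,0]],"twist":[0,0,0,0,0,0,0,0,0,0],"fingers":[0,0,0,0,0,0,0,0,0,0]}'; done
python3 -m inch '{"travel":[[0,0,0],[0,0,0],[0,0,0],[0,0,0],[0,0,0.8],[0,0,1.6],[0,0,2.3],[0,0,2.65],[0,0,2.65],[0,0,2.65]],"twist":[0,0,0,0,0,0,0,0,0,0],"fingers":[0,0,0,0,0,0,0,0,0,0]}'
python3 -m inch '{"travel":[[0,0,-0.6],[0,0,-1.6],[0,0,-2.65],[0,0,-2.65],[0,0,-2.65],[0,0,-2.65],[0,0,-2.65],[0,0,-2.65],[0,0,-2.65],[0,0,-2.65]],"twist":[0,0,0,0,0,0,0,0,0,0],"fingers":[0,0,0,0,0,0,0,0,0,0]}'
python3 - <<'E'
from h import *
s=vision.get_image("side")
zoom(s,'sz9',250,150,160,160,3.7)
E
```

```text
clock: 13.35
eef_pos: [493.3, -158.7, 160.3]
tool_rot: [-3.141, -0.0, 1.25]
force: [0.1, 0.7, 0.2]
width: -0.3
clock: 14.18
eef_pos: [494.1, -159.1, 136.8]
tool_rot: [3.139, -0.003, 1.249]
force: [-6.9, 5.4, 39.3]
width: 0.2
clock: 15.02
eef_pos: [493.4, -158.7, 159.9]
tool_rot: [-3.141, 0.0, 1.25]
force: [0.1, 1.7, -0.2]
width: 0.2
```

View pics/sz9.png

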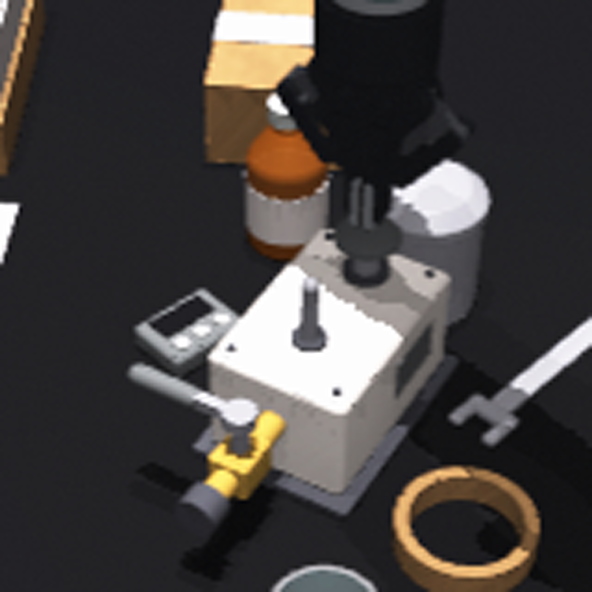

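The pin tip is now at (310,280). The bottom force was 39 N, so I'll use slightly shallower strokes. Two more follow.

```bash
python3 -m inch '{"travel":[[0,0,0.8],[0,0,1.6],[0,0,2.2],[0,0,2.5],[0,0,2.5],[0,0,2.5],[0,0,2],[0,0,1],[0,0,0],[0,0,0]],"twist":[0,0,0,0,0,0,0,0,0,0],"fingers":[0,0,0,0,0,0,0,0,0,0]}'
python3 -m inch '{"travel":[[0,0,0],[0,0,0],[0,0,0],[0,0,0],[0,0,0.8],[0,0,1.6],[0,0,2.2],[0,0,2.5],[0,0,2.5],[0,0,2.5]],"twist":[0,0,0,0,0,0,0,0,0,0],"fingers":[0,0,0,0,0,0,0,0,0,0]}'
python3 -m inch '{"travel":[[0,0,-0.6],[0,0,-1.6],[0,0,-2.5],[0,0,-2.5],[0,0,-2.5],[0,0,-2.5],[0,0,-2.5],[0,0,-2.5],[0,0,-2.5],[0,0,-2.5]],"twist":[0,0,0,0,0,0,0,0,0,0],"fingers":[0,0,0,0,0,0,0,0,0,0]}'
python3 - <<'E'
from h import *
s=vision.get_image("side")
zoom(s,'sz10',250,150,160,160,3.7)
for z in(96,119,132,141):
  u,v=proj(s,(*(O+30*UY),z)); print(z,(u-250)*3.7,(v-150)*3.7)
E
```

```text
clock: 15.9
eef_pos: [494.1, -159.0, 161.4]
tool_rot: [3.14, -0.0, 1.25]
force: [-0.3, 0.3, 1.4]
width: -0.2
clock: 16.73
eef_pos: [494.2, -159.1, 136.9]
tool_rot: [3.14, -0.001, 1.249]
force: [-4.6, 2.5, 25.1]
width: 0.5
clock: 17.57
eef_pos: [493.4, -158.7, 160.0]
tool_rot: [-3.141, 0.0, 1.25]
force: [-0.1, -0.1, -0.5]
width: 0.1
96 310.26462042386873 333.9688166997807
119 310.87931524602345 307.07618686603564
132 311.235287785375 291.5113805096571
141 311.4854549368644 280.57675926712824
```

View pics/sz10.png

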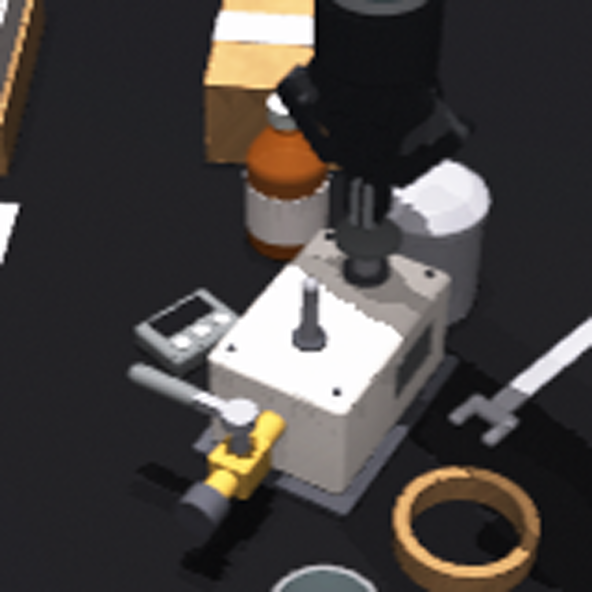

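The pin tip stays at (310,279) after two more strokes. That matches the computed position for fully out (row 281), so it is at its end. I'll retract straight up and check from both views.

```bash
python3 -m inch '{"travel":[[0,0,-2],[0,0,-4],[0,0,-6.5],[0,0,-9],[0,0,-11],[0,0,-12],[0,0,-12],[0,0,-12],[0,0,-12],[0,0,-12]],"twist":[0,0,0,0,0,0,0,0,0,0],"fingers":[0,0,0,0,0,0,0,0,0,0]}'
python3 -m inch '{"travel":[[0,-2,0],[0,-5,0],[0,-8,0],[0,-11,0],[0,-13,0],[0,-14,0],[0,-14,0],[0,-14,0],[0,-14,0],[0,-14,0]],"twist":[0,0,0,0,0,0,0,0,0,0],"fingers":[0,0,0,0,0,0,0,0,0,0]}'
python3 - <<'E'
from h import *
t=vision.get_image("top");s=vision.get_image("side")
zoom(t,'tz11',230,180,220,160,3.6); zoom(s,'sz11',250,150,160,160,3.7)
for z in(119,132,141):
  u,v=proj(t,(*(O+30*UY),z)); print(z,(u-230)*3.6,(v-180)*3.6)
u,v=proj(s,(*PL,127)); print((u-250)*3.7,(v-150)*3.7)
E
```

```text
clock: 18.45
eef_pos: [492.8, -158.4, 278.9]
tool_rot: [-3.139, 0.0, 1.25]
force: [0.3, 0.2, 0.2]
width: 0.1
clock: 19.28
eef_pos: [362.2, -115.1, 280.3]
tool_rot: [3.14, 0.001, 1.25]
force: [-0.3, -0.2, -0.5]
width: -0.2
119 408.5179082234397 297.12049664344573
132 409.3140250327353 293.90281774364524
141 409.8764392251482 291.6296431227731
368.1848154533697 229.66337538067535
```

View pics/sz11.png

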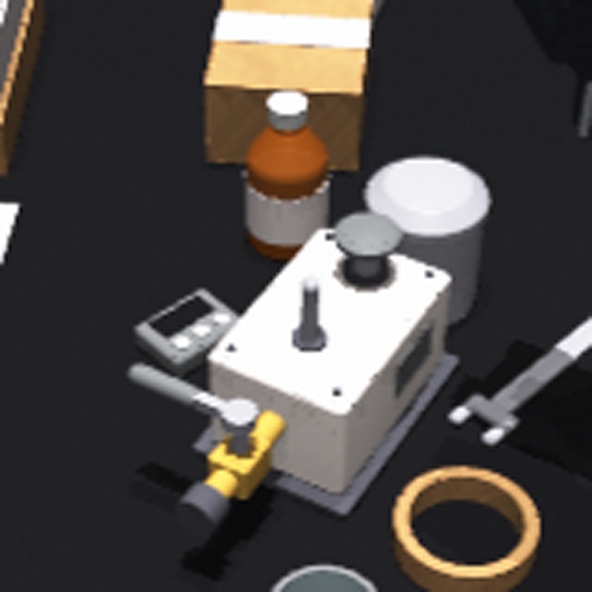

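View pics/tz11.png

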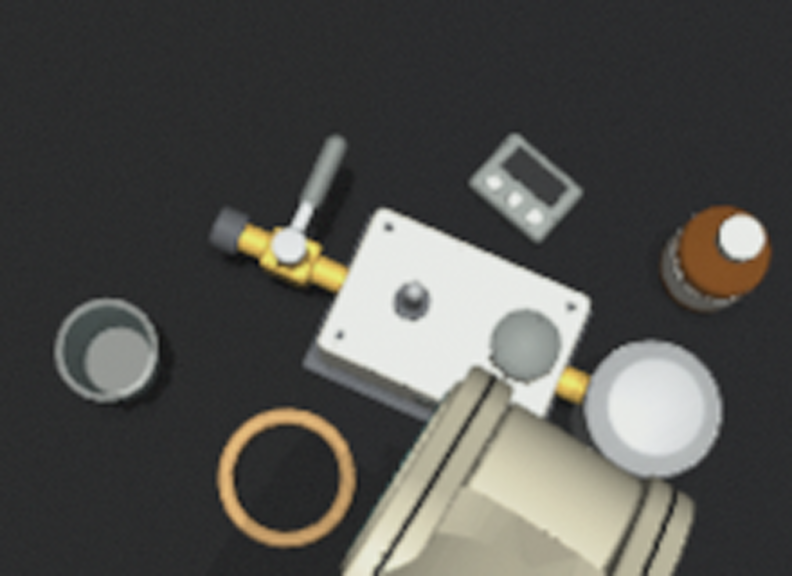

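Both views agree. The vent is shut, from (290,245) to (338,142) in the top crop, and the pin is out with its tip at (310,280) in the side crop. The plunger head is up at (368,235), the bystanders have not moved, and the hand is clear. I'm handing in the job.

```bash
python3 -c "
from cell import ctrl
print(ctrl.finish_job(), ctrl.read_state()['clock'])"
```

```text
the job is handed in; nothing more can be done
the job is handed in; nothing more can be done
```

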